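Kickstand down, then hold the hub frame upright

TASK

The hub frame is leaning back on its stand: press its folded kickstand down past the over-centre point so that it snaps fully down, and only then take hold of the frame, pull it upright and keep it there. The frame tips back if let go, so finish with the gripper still holding it steady and upright, not propped on the kickstand. Leave the loose parts around the stand alone.

Things in the scene. Friction and masses are not known exactly. Their poses are not given: they have to be found in the camera images.
- base: Fixed grey base plate 250 x 300 x 12 mm. Origin on the bench (z=0) under the frame's tilt axis; x horizontal, to the side the frame leans to (away from robot), y along the tilt axis, which is 45 mm above the origin. Plate from x=-135 to 115, y=+-150 mm. Rest posts, 102 mm high, at x=56 to 76, y=+-100; bearing lugs, 62 mm high, at y=+-135
- frame: Dark steel frame 250 wide, 210 mm high, about 1 kg, hinged at its bottom tube. Origin: middle of tilt axis; y along it (as base y), z up the frame, x as base x. Starts leaning 0.38 rad to +x (about +y) on its rest; upright = z vertical. Uprights 18 mm square at y=+-100. Its wheel hub (96 mm flange at z=90, out to x=61 mm) tips it to +x even when upright: 1 N at the bar, 2.6 N leaning
- bar (a point): Centre of the frame's plain round steel top bar: 20 mm in diameter, along y, at frame z=200 mm, free to grip between y=-85 and 85 mm, and able to turn in a grip. Axes as frame. With the kickstand down the frame can be pulled only about 0.12 rad past upright, where the foot meets the plate
- pivot (a point): Kickstand's pivot axis, on the frame's robot-side face (frame x=-23, y=-100, z=100 mm); axes as frame. The kickstand swings about frame x
- toe (a point): Middle of the kickstand's foot: a black rubber bar 14 mm in diameter, 66 mm long over its round ends, parallel to frame x, at the end of a 12 mm thick steel shank. It is 115 mm from the pivot axis and 56 mm further to frame -x than pivot. Nothing is above it when folded. Its axes turn with the kickstand
- leg (a joint): Kickstand angle, rad. 0 = folded: shank points along frame +y, 15 deg (0.262 rad) up. Grows as the foot swings down: shank direction in the frame (0, cos(0.262-q), sin(0.262-q)). 1.7 = fully down on its stop. The over-centre spring pushes it up to folded below 0.7, and above 0.7 snaps it down by itself, damped, within 0.5 s. Pressing at the foot takes about 4 N
- piston: Bystander: loose aluminium piston standing on the bench, 76 mm in diameter, 50 mm high, origin under its centre
- bearing: Bystander: loose steel bearing ring lying flat, 70 mm in diameter, 18 mm high, origin under its centre
- spanner: Bystander: loose steel spanner lying flat, 160 mm long along its x, origin under its middle
- oilcan: Bystander: loose white can standing on the bench, 60 mm in diameter, 85 mm high, origin under its centre

How it is judged:
By the outcome, as a careful person would: the job done as asked, in the order asked, and still so for the second after the job is handed in, while the arm keeps its last pose, push and grip.
It also fails if it takes over 45 s, if anything falls off the work surface, if the arm or the gripper's body presses on something with over 40 N, if the wrist force passes 120 N, or if a joint passes its speed limit or range.

ROBOT

A 7-joint arm with a two-finger parallel gripper is mounted at the origin on the work surface. World frame = base frame: x ahead of the robot, y to its left, z up, the work surface at z = 0. Lengths are in mm, angles in rad, forces in N, time in s.
With the tool pointing down it reaches from about 425 to 825 mm from the base axis. Payload 3.6 kg.
Tool frame: the origin (TCP) lies midway between the tips of the shut fingers; the grasp point (between the pads) lies 19 mm behind it (arm.grasp_offset is the distance from the TCP to the grasp point, in mm); x points along the fingers, z is the direction in which the jaws open and shut, and the axes are right-handed (so a half turn about x gives the same grasp; the last joint's range is limited). The gripper opens to 93 mm and grips with 3 to 60 N. Pads are 15 mm wide; open, the fingers measure 128 mm over their backs; the gripper's body (75 mm by 188 mm) begins 65 mm behind the grasp point.
Start: joints at [1.27, 0.615, -0.013, 1.423, 0.008, 1.103, -0.04], TCP at [175.767, -625.754, 218.64] pointing down, gripper open.
Joint ranges: [-3.12, 3.12], [-0.3, 2.06], [-1.34, 1.32], [0.26, 2.42], [-1.36, 4.5], [0.01, 1.98], [-2.84, 2.84]. Speed limits (rad/s): [2.79, 2.79, 3.14, 3.14, 3.14, 3.14, 3.14].

INTERFACE

Orientations are given as a unit quaternion [w, x, y, z].
In Python, from rig import arm, imaging gives the robot as it stands.
- The arm moves only by the tool servo_tool, never from a script. Its argument "moves" is one flat list of numbers, 4 for each row, row after row: the shift along the tool's x, y, z each as a share of 25 cm, from -1 to 1, then the turn about the tool's x as a share of 0.5 rad, from -1 to 1. In form: [tx, ty, tz, turn, tx, ty, tz, turn, ...]. A call has 1 to 10 rows; each row shifts and turns the pose as measured when the row begins, along the tool's axes as they then stand; what a row does not reach is not made up. A row lasts 1/10 s, in which the tool goes at most 50 mm and 8.59 degrees, less where a joint would pass 70% of its speed; a pose out of reach is approached as far as the arm can. A call with a number of a shift or a turn outside -1 to 1 is refused whole. A call with a gripper value outside its range is refused whole. "claw" is the closure, from 0 (fully open) to 1 (shut), set as the call begins (left out, the last holds). The fingers move at their own pace and stop on an object; the grip force is fixed at half the most. Time passes only in rows, so rows that do not move let the fingers close. It gives the time, the measured TCP pose, the force and the opening at its end, in the units of the state.
- arm.get_obs(): the state, without advancing time (a new reading comes with each control period).
- imaging.read_camera(name): name is "side" or "top" or "wrist"; returns (picture, depth): 384x512x3 uint8, red, green, blue; 384x512 float32, mm along the optical axis (not along the pixel's ray), 0 where there is no reading.
- imaging.get_calibration(name): a dict with "mtx" (3x3 intrinsics, pixels), "R" (3x3) and "t" (3): a world point X has camera coordinates R X + t. Camera axes: x right, y down, z forward; pixel columns grow to the right and rows downward; lengths in mm; the calibration is good to about 2 mm. A picture is of the moment at which its call begins: read the wrist's pose just before it. get_calibration takes no time and is no camera call; for the wrist camera it gives the pose at the moment of the call.
- arm.hand_in(): hands the job in, once; it reports no verdict.
The state is a dict: "clock": time; "joints": joint angles; "qd": joint speeds; "joint_efforts": joint torques, N m; "ee_pos": TCP position; "tcp_rot": TCP orientation; "wrist_force": force on the tool from outside, world axes, zero at the start; "ft_torque": the same for the moment, N m; "gripper_width": finger opening in mm.
Only numpy, scipy, OpenCV 4.12 (cv2) and the standard library are available. Lean on these libraries where they do the work, as an engineer would, in place of code of your own. Each camera call takes 0.05 s, during which the arm holds its last target.

## Working session

There is one attempt and no reset: what is moved stays moved. The work goes in short steps, Python scripts to look and compute and a tool call to move; the robot and the scene stay as the last step left them, time stands still between calls to the robot, and variables do not carry over. Pictures are saved under pics/ and viewed, and the job is handed in when it is done.

Besides the shell and the picture viewer there is one more tool, called after ">>>" by a JSON object that holds its "fn" and its "kwargs", one argument or row to a line. servo_tool: Moves the arm, as the interface text tells. Its arguments: {"type":"object","properties":{"moves":{"type":"array","items":{"type":"number"}},"claw":{"type":"number"}},"required":["moves"]}

```bash
ls; mkdir -p pics
python3 - <<'E'
from rig import arm, imaging
import cv2, numpy as np
print(arm.get_obs())
for n in ["side","top"]:
    p,d=imaging.read_camera(n); cv2.imwrite(f"pics/{n}0.png",p[:,:,::-1]); np.savez(f"pics/{n}0.npz",p=p,d=d,**imaging.get_calibration(n))
    print(imaging.get_calibration(n))
E
```

```text
pics
{'clock': 0.0, 'joints': array([ 1.27051108,  0.61588858, -0.01265439,  1.42490234,  0.00808766,
        1.10342469, -0.04040928]), 'qd': array([ 0.0009152 ,  0.00082819, -0.00098447,  0.0012271 , -0.0012078 ,
       -0.00138732, -0.00073272]), 'joint_efforts': array([ 8.45857971e-05, -4.58938336e+01,  2.09183511e-01, -1.65743172e+01,
       -6.10359362e-02,  2.04202632e-02,  2.30559717e-04]), 'ee_pos': array([ 175.55921196, -625.00556921,  217.49983859]), 'tcp_rot': array([ 0.56284615,  0.4276142 ,  0.56429856, -0.42651781]), 'wrist_force': array([-0.37043934,  0.31746768, -0.77630695]), 'ft_torque': array([0.00818288, 0.04439904, 0.01027691]), 'gripper_width': 92.93368405817998}
{'mtx': array([[375.26528137,   0.        , 256.03738345],
       [  0.        , 375.26528137, 189.19587583],
       [  0.        ,   0.        ,   1.        ]]), 'R': array([[-0.69326434, -0.72063756, -0.00812765],
       [-0.54735515,  0.53383334, -0.64453418],
       [ 0.46881435, -0.44238386, -0.76453229]]), 't': array([441.41704724, 403.78094068, 730.18933626])}
{'mtx': array([[375.04882814,   0.        , 256.13576633],
       [  0.        , 375.04882814, 192.12124669],
       [  0.        ,   0.        ,   1.        ]]), 'R': array([[-0.015642  , -0.99950976, -0.02712128],
       [-0.98480863,  0.02009202, -0.1724769 ],
       [ 0.17293727,  0.02401138, -0.98464011]]), 't': array([ 68.38832258, 623.89576746, 998.4250666 ])}
```

View pics/side0.png

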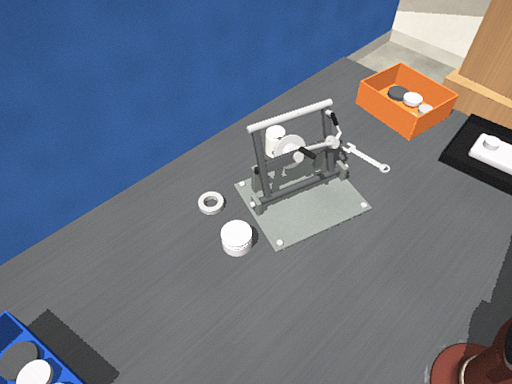

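View pics/top0.png

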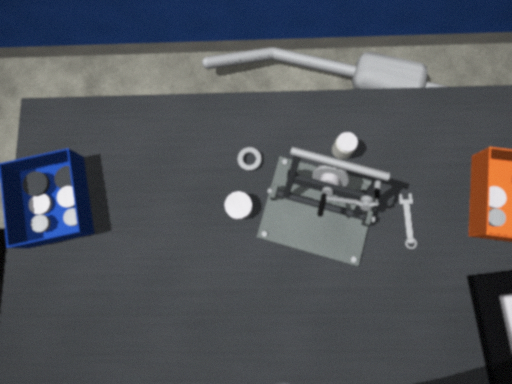

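Run:
```python
import cv2
a=cv2.imread("pics/top0.png")[135:275,225:425]; cv2.imwrite("pics/top0c.png",cv2.resize(a,None,fx=4,fy=4,interpolation=cv2.INTER_CUBIC))
a=cv2.imread("pics/side0.png")[85:255,215:395]; cv2.imwrite("pics/side0c.png",cv2.resize(a,None,fx=3.5,fy=3.5,interpolation=cv2.INTER_CUBIC))
```

```text
(no output)
```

View pics/top0c.png

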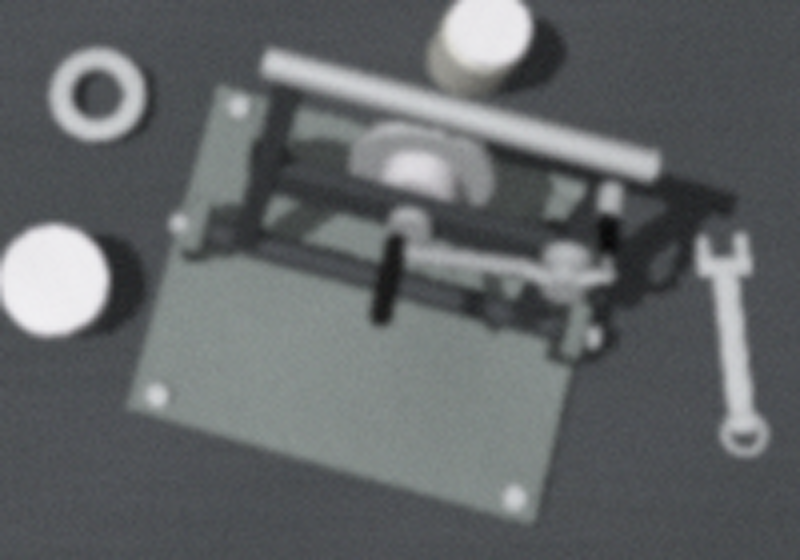

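View pics/side0c.png

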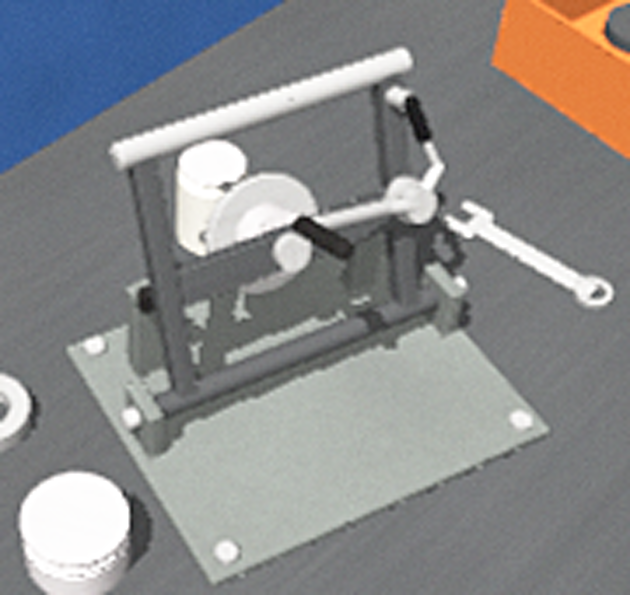

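```bash
cat > h.py <<'E'
import numpy as np
from scipy.spatial.transform import Rotation as Rn
C={n:np.load(f"pics/{n}0.npz") for n in ["side","top"]}
def proj(n,X):
    c=C[n]; p=(c["R"]@np.asarray(X).T).T+c["t"]; p=p@c["mtx"].T; return p[:,:2]/p[:,2:]
def base(x,y,yaw,P):
    return Rn.from_euler('z',yaw).apply(P)+[x,y,0]
def frame(P,tilt): return Rn.from_euler('y',tilt).apply(P)+[0,0,45]
def leg(q,P=None):
    return np.array([-23-56,-100+115*np.cos(.262-q),100+115*np.sin(.262-q)])
E
python3 - <<'E'
from h import *
from scipy.optimize import least_squares
t=lambda a:np.array(a)/4+[225,135]; s=lambda a:np.array(a)/3.5+[215,85]
plate=np.array([[-135,150,12],[-135,-150,12],[115,150,12.]])
ot=t([[130,408],[535,522],[218,88],[266,62],[658,165],[387,280]])
os_=s([[215,583],[548,430],[68,350],[120,155],[407,58],[323,237]])
def model(v):
    x,y,w,L,tl=v
    f=frame(np.array([[0,L,200],[0,-L,200],leg(0)]),tl)
    return base(x,y,w,np.vstack([plate,f]))
def res(v):
    P=model(v); return np.r_[(proj("top",P)-ot).ravel(),(proj("side",P)-os_).ravel()]
r=least_squares(res,[600,-100,-.3,125,.38],loss='soft_l1',x_scale=[10,10,.1,10,.1])
print(r.x, r.fun.reshape(2,-1,2).round(1)); P=model(r.x); print(P.round(1))
x,y,w,L,tl=r.x
for q in [0,.3,.5,.7,.8,1.0,1.3,1.7]: print(q, base(x,y,w,frame(leg(q)[None],tl)).round(1))
for tt in [.38,.2,0,-.1]: print(tt, base(x,y,w,frame(np.array([[0,0,200.]]),tt)).round(1))
# bystanders by depth
c=C["top"]
for nm,u in dict(can=(487,30),piston=(55,280),ring=(60,95),span=(735,330)).items():
    u=t(u); d=np.median(c["d"][int(u[1])-1:int(u[1])+2,int(u[0])-1:int(u[0])+2])
    print(nm,(c["R"].T@(np.linalg.inv(c["mtx"])@[*u,1]*d-c["t"])).round(0))
E
```

```text
[ 5.87017921e+02 -1.22866333e+02 -2.94323413e-01  1.17333392e+02
  3.82141133e-01] [[[-1.2  0.2]
  [ 0.2  1.2]
  [-0.1 -1.1]
  [-0.2  0.2]
  [-0.6  0.5]
  [ 0.6 -0.2]]

 [[ 0.  -0.4]
  [ 1.9 -0.9]
  [-0.4 -1.4]
  [-0.5  0.6]
  [-0.3  0.2]
  [ 0.4 -0.5]]]
[[ 501.3   59.8   12. ]
 [ 414.3 -227.3   12. ]
 [ 740.6  -12.7   12. ]
 [ 692.4  -32.2  230.6]
 [ 624.4 -256.8  230.6]
 [ 566.4 -105.   194.9]]
0 [[ 566.4 -105.   194.9]]
0.3 [[555.3 -97.7 163.2]]
0.5 [[546.3 -98.2 142.1]]
0.7 [[ 536.4 -103.2  122. ]]
0.8 [[ 531.2 -107.2  112.6]]
1.0 [[ 520.6 -118.3   95.5]]
1.3 [[ 505.1 -141.5   75.3]]
1.7 [[ 487.3 -181.2   61.5]]
0.38 [[ 658.  -144.4  230.7]]
0.2 [[ 625.  -134.4  241. ]]
0 [[ 587.  -122.9  245. ]]
-0.1 [[ 567.9 -117.1  244. ]]
can [ 755. -197.   85.]
piston [590. 107.  49.]
ring [733. 104.  17.]
span [ 551. -380.    6.]
```

```bash
cat >> h.py <<'E'
BX,BY,W,TL=587.0,-122.9,-.2943,.382
def fw(P,tilt=TL): return base(BX,BY,W,frame(np.atleast_2d(P).astype(float),tilt))[0]
def need(o,target=None,zdir=None):
    R=Rn.from_quat(np.r_[o["tcp_rot"][1:],o["tcp_rot"][0]]).as_matrix()
    out={}
    if target is not None: out["shift"]=(R.T@(np.asarray(target)-o["ee_pos"])/250).round(3)
    if zdir is not None:
        z=R.T@zdir; a=np.arctan2(-z[1],z[2]); a=(a+np.pi/2)%np.pi-np.pi/2; out["turn_rad"]=round(a,3)
    return out,R.round(3)
ex=Rn.from_euler('z',W).apply([1,0,0]); ey=Rn.from_euler('z',W).apply([0,1,0])
E
python3 - <<'E'
from h import *
from rig import arm
o=arm.get_obs()
f=fw(leg(0)+[7,0,0]); print(f, o["clock"])
print(need(o,[f[0],f[1],300],ey)); print(need(o,None,ex))
E
```

```text
[ 572.57612379 -106.95502169  192.27153457] 0.1
({'shift': array([-0.326,  2.089, -1.567]), 'turn_rad': np.float64(0.568)}, array([[-0.001,  0.963,  0.27 ],
       [ 0.002,  0.27 , -0.963],
       [-1.   , -0.   , -0.002]]))
({'turn_rad': np.float64(-1.003)}, array([[-0.001,  0.963,  0.27 ],
       [ 0.002,  0.27 , -0.963],
       [-1.   , -0.   , -0.002]]))
```

>>> {"fn": "servo_tool", "kwargs": {
  "moves": [-0.2, 0, 0, 0.3, -0.13, 0, 0, 0.3, 0, 0, 0, 0.3, 0, 0, 0, 0.3, 0, 0, 0, 0.1],
  "claw": 1
}}

```text
clock: 0.6
ee_pos: [174.7, -623.2, 299.2]
tcp_rot: [0.391, 0.588, 0.399, -0.585]
wrist_force: [0.6, 0.7, -0.3]
gripper_width: 57.6
```

Run:
```python
from h import *
from rig import arm
o=arm.get_obs()
f=fw(leg(0)+[7,0,0])
print(need(o,[f[0],f[1],300],ey)); print(o["ee_pos"],o["joints"])
```

```text
({'shift': array([ 0.015,  0.7  , -2.511]), 'turn_rad': np.float64(-0.09)}, array([[-0.003,  0.927, -0.375],
       [ 0.011, -0.375, -0.927],
       [-1.   , -0.007, -0.009]]))
[ 174.74977472 -623.16929491  299.18814871] [ 1.17530855  0.56461717  0.16165049  1.2948307  -0.08965854  1.30052075
 -0.61824733]
```

>>> {"fn": "servo_tool", "kwargs": {
  "moves": [0, 0.054, -0.19, -0.18, 0, 0.054, -0.19, 0, 0, 0.054, -0.19, 0, 0, 0.054, -0.19, 0, 0, 0.054, -0.19, 0, 0, 0.054, -0.19, 0, 0, 0.054, -0.19, 0, 0, 0.054, -0.19, 0]
}}

```text
clock: 1.4
ee_pos: [389.0, -292.7, 295.6]
tcp_rot: [-0.411, -0.57, -0.424, 0.572]
wrist_force: [0.5, -0.3, 0.2]
gripper_width: 0.5
```

Run:
```python
from h import *
from rig import arm
o=arm.get_obs()
f=fw(leg(0)+[7,0,0])
print(need(o,[f[0],f[1],280],ey)); print(o["ee_pos"],o["joints"])
```

```text
({'shift': array([ 0.063,  0.475, -0.93 ]), 'turn_rad': np.float64(-0.014)}, array([[-0.012,  0.953, -0.304],
       [ 0.014, -0.304, -0.953],
       [-1.   , -0.016, -0.009]]))
[ 388.99513626 -292.69311372  295.56625989] [ 0.56721186  0.29474619  0.04810436  1.74499783 -0.02020971  1.12034018
 -1.25711956]
```

>>> {"fn": "servo_tool", "kwargs": {
  "moves": [0.01, 0.085, -0.17, 0, 0.01, 0.085, -0.17, 0, 0.01, 0.085, -0.17, 0, 0.01, 0.085, -0.17, 0, 0.01, 0.085, -0.17, 0, 0, 0.04, -0.07, 0, 0, 0, 0, 0]
}}

```text
clock: 2.1
ee_pos: [576.1, -89.9, 280.1]
tcp_rot: [-0.412, -0.568, -0.43, 0.569]
wrist_force: [0.0, 0.2, -0.5]
gripper_width: 0.8
```

Run:
```python
from h import *
from rig import arm,imaging
import cv2
o=arm.get_obs()
f=fw(leg(0)+[7,0,0])
print(need(o,[f[0],f[1],215],ey)); print(o["ee_pos"],o["joints"])
im=[]
for n in ["side","wrist"]:
    p,d=imaging.read_camera(n); im.append(p)
cv2.imwrite("pics/a1.png",cv2.resize(np.hstack([im[0][60:260,180:400],cv2.resize(im[1],(267,200))]),None,fx=1.6,fy=1.6)[:,:,::-1])
```

```text
({'shift': array([0.259, 0.012, 0.073]), 'turn_rad': np.float64(-0.001)}, array([[-0.016,  0.957, -0.291],
       [ 0.02 , -0.291, -0.957],
       [-1.   , -0.021, -0.014]]))
[576.05955058 -89.89161344 280.14135249] [ 1.52351615e-01  4.66765089e-01 -4.04773878e-02  1.51377101e+00
  7.02926649e-04  1.17978527e+00 -1.75031439e+00]
```

View pics/a1.png

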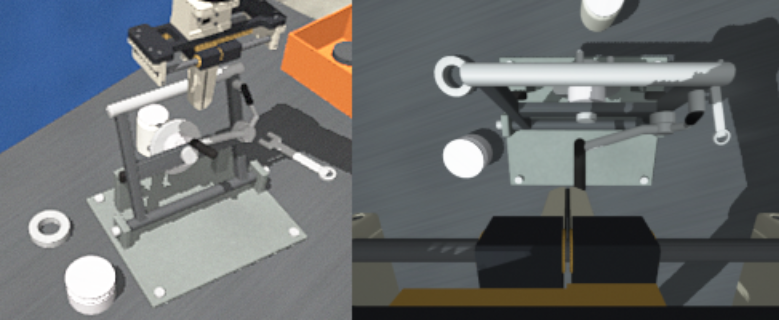

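>>> {"fn": "servo_tool", "kwargs": {
  "moves": [0.09, 0.006, 0.04, 0, 0.09, 0.006, 0.035, 0, 0.08, 0, 0, 0, 0, 0, 0, 0]
}}

```text
clock: 2.6
ee_pos: [564.7, -122.2, 215.2]
tcp_rot: [-0.409, -0.569, -0.422, 0.575]
wrist_force: [-0.8, 0.4, 0.7]
gripper_width: 0.7
```

Run:
```python
from h import *
from rig import arm
o=arm.get_obs(); print(o["ee_pos"],o["wrist_force"])
for q in [0,.15,.3,.45,.6,.75,.9,1.05]:
    f=fw(leg(q)+[7,0,7]); f[2]+=2; print(q,f.round(0),need(o,f,ey)[0])
```

```text
[ 564.65121562 -122.18560535  215.1816196 ] [-0.79247574  0.37645381  0.70148588]
0 [ 575. -108.  201.] {'shift': array([ 0.058,  0.023, -0.068]), 'turn_rad': np.float64(-0.02)}
0.15 [ 570. -103.  185.] {'shift': array([ 0.121, -0.001, -0.08 ]), 'turn_rad': np.float64(-0.02)}
0.3 [ 564. -100.  169.] {'shift': array([ 0.185, -0.026, -0.081]), 'turn_rad': np.float64(-0.02)}
0.45 [ 557. -100.  153.] {'shift': array([ 0.249, -0.05 , -0.073]), 'turn_rad': np.float64(-0.02)}
0.6 [ 550. -103.  138.] {'shift': array([ 0.312, -0.073, -0.054]), 'turn_rad': np.float64(-0.02)}
0.75 [ 542. -108.  123.] {'shift': array([ 0.371, -0.095, -0.026]), 'turn_rad': np.float64(-0.02)}
0.9 [ 535. -115.  110.] {'shift': array([ 0.425, -0.115,  0.012]), 'turn_rad': np.float64(-0.02)}
1.05 [ 527. -124.   97.] {'shift': array([ 0.473, -0.132,  0.058]), 'turn_rad': np.float64(-0.02)}
```

>>> {"fn": "servo_tool", "kwargs": {
  "moves": [0, 0.016, -0.07, 0, 0, 0, 0, 0, 0, 0, 0, 0]
}}

```text
clock: 2.9
ee_pos: [574.3, -109.4, 218.3]
tcp_rot: [-0.408, -0.571, -0.419, 0.576]
wrist_force: [-0.0, -0.0, 0.4]
gripper_width: 0.3
```

Run:
```python
from h import *
from rig import arm
o=arm.get_obs(); print(o["ee_pos"],o["wrist_force"],abs(o["qd"]).max())
for q in [0,.15,.3,.45,.6,.75,.9,1.05]:
    f=fw(leg(q)+[7,0,7]); f[2]+=2; print(q,f.round(0),need(o,f,ey)[0])
```

```text
[ 574.32845247 -109.36602074  218.28000133] [-0.03163395 -0.00865418  0.44488495] 0.02767866685225538
0 [ 575. -108.  201.] {'shift': array([ 0.07 ,  0.002, -0.007]), 'turn_rad': np.float64(-0.026)}
0.15 [ 570. -103.  185.] {'shift': array([ 0.133, -0.023, -0.019]), 'turn_rad': np.float64(-0.026)}
0.3 [ 564. -100.  169.] {'shift': array([ 0.198, -0.047, -0.02 ]), 'turn_rad': np.float64(-0.026)}
0.45 [ 557. -100.  153.] {'shift': array([ 0.262, -0.072, -0.012]), 'turn_rad': np.float64(-0.026)}
0.6 [ 550. -103.  138.] {'shift': array([ 0.324, -0.095,  0.007]), 'turn_rad': np.float64(-0.026)}
0.75 [ 542. -108.  123.] {'shift': array([ 0.383, -0.117,  0.035]), 'turn_rad': np.float64(-0.026)}
0.9 [ 535. -115.  110.] {'shift': array([ 0.437, -0.137,  0.073]), 'turn_rad': np.float64(-0.026)}
1.05 [ 527. -124.   97.] {'shift': array([ 0.485, -0.154,  0.119]), 'turn_rad': np.float64(-0.026)}
```

Descend, following the foot's arc to about q = 0.5, then check.

>>> {"fn": "servo_tool", "kwargs": {
  "moves": [0.07, 0, -0.007, 0, 0.032, -0.012, -0.006, 0, 0.032, -0.012, -0.005, 0, 0.032, -0.012, 0, 0, 0.032, -0.012, 0, 0, 0, 0, 0, 0]
}}

```text
clock: 3.5
ee_pos: [568.2, -98.9, 174.2]
tcp_rot: [0.413, 0.575, 0.417, -0.571]
wrist_force: [0.1, 0.5, 3.4]
gripper_width: 0.8
```

Run:
```python
from h import *
from rig import arm,imaging
import cv2
o=arm.get_obs(); print(o["ee_pos"],o["wrist_force"],abs(o["qd"]).max())
for q in [.3,.45,.6,.75,.9,1.05]:
    f=fw(leg(q)+[7,0,7]); f[2]+=2; print(q,f.round(0),need(o,f,ey)[0])
p,d=imaging.read_camera("side")
cv2.imwrite("pics/a2.png",cv2.resize(p[60:260,180:400],None,fx=2.8,fy=2.8)[:,:,::-1])
```

```text
[568.21825626 -98.94931027 174.23764865] [0.09140987 0.47270332 3.37745291] 0.018832262983707496
0.3 [ 564. -100.  169.] {'shift': array([ 0.021, -0.014,  0.011]), 'turn_rad': np.float64(-0.023)}
0.45 [ 557. -100.  153.] {'shift': array([ 0.084, -0.04 ,  0.02 ]), 'turn_rad': np.float64(-0.023)}
0.6 [ 550. -103.  138.] {'shift': array([ 0.146, -0.064,  0.039]), 'turn_rad': np.float64(-0.023)}
0.75 [ 542. -108.  123.] {'shift': array([ 0.204, -0.087,  0.067]), 'turn_rad': np.float64(-0.023)}
0.9 [ 535. -115.  110.] {'shift': array([ 0.258, -0.107,  0.105]), 'turn_rad': np.float64(-0.023)}
1.05 [ 527. -124.   97.] {'shift': array([ 0.306, -0.126,  0.151]), 'turn_rad': np.float64(-0.023)}
```

View pics/a2.png

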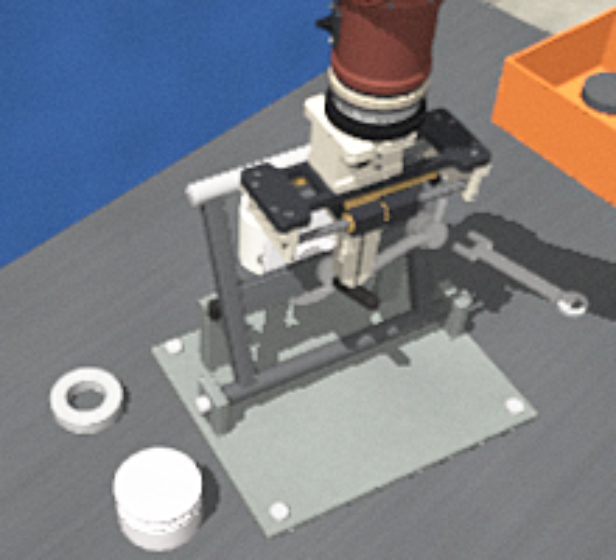

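>>> {"fn": "servo_tool", "kwargs": {
  "moves": [0.042, -0.02, 0.008, 0, 0.042, -0.02, 0.008, 0, 0.042, -0.02, 0.012, 0, 0.042, -0.018, 0.015, 0, 0, 0, 0, 0]
}}

```text
clock: 4.05
ee_pos: [550.4, -101.6, 132.9]
tcp_rot: [0.414, 0.578, 0.415, -0.568]
wrist_force: [-0.2, -0.3, -0.2]
gripper_width: 0.5
```

Run:
```python
from h import *
from rig import arm,imaging
import cv2
o=arm.get_obs(); print(o["ee_pos"],o["wrist_force"],abs(o["qd"]).max())
for q in [.45,.6,.75,.9,1.05]:
    f=fw(leg(q)+[7,0,7]); f[2]+=2; print(q,f.round(0),need(o,f,ey)[0])
```

```text
[ 550.37619927 -101.6463348   132.87033355] [-0.19460326 -0.34323137 -0.18749206] 0.03330173524033598
0.45 [ 557. -100.  153.] {'shift': array([-0.081,  0.025, -0.015]), 'turn_rad': np.float64(-0.023)}
0.6 [ 550. -103.  138.] {'shift': array([-0.02 ,  0.001,  0.005]), 'turn_rad': np.float64(-0.023)}
0.75 [ 542. -108.  123.] {'shift': array([ 0.039, -0.023,  0.034]), 'turn_rad': np.float64(-0.023)}
0.9 [ 535. -115.  110.] {'shift': array([ 0.092, -0.044,  0.071]), 'turn_rad': np.float64(-0.023)}
1.05 [ 527. -124.   97.] {'shift': array([ 0.14 , -0.063,  0.118]), 'turn_rad': np.float64(-0.023)}
```

Run:
```python
from h import *
from rig import arm,imaging
import cv2
for n in ["side"]:
    p,d=imaging.read_camera(n)
cv2.imwrite("pics/a3.png",cv2.resize(p[60:260,180:400],None,fx=2.8,fy=2.8)[:,:,::-1])
```

```text
(no output)
```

View pics/a3.png

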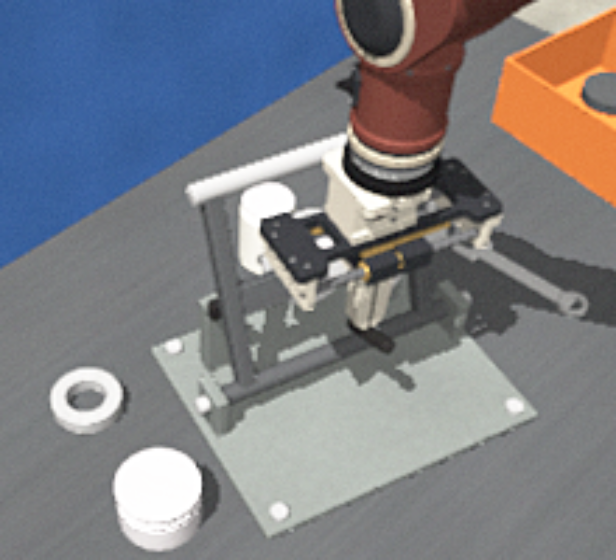

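>>> {"fn": "servo_tool", "kwargs": {
  "moves": [0.04, -0.02, 0.02, 0, 0.04, -0.015, 0.02, 0, 0.04, -0.012, 0.025, 0, 0, 0, 0, 0, 0, 0, 0, 0, 0, 0, 0, 0, 0, 0, 0, 0, 0, 0, 0, 0]
}}

```text
clock: 4.9
ee_pos: [539.1, -114.2, 104.7]
tcp_rot: [0.417, 0.58, 0.413, -0.565]
wrist_force: [0.7, 0.2, 0.3]
gripper_width: 0.4
```

Run:
```python
from h import *
from rig import arm,imaging
import cv2
print(arm.get_obs()["wrist_force"])
for n in ["side"]:
    p,d=imaging.read_camera(n)
cv2.imwrite("pics/a4.png",cv2.resize(p[60:260,180:400],None,fx=2.8,fy=2.8)[:,:,::-1])
```

```text
[0.73104389 0.20800269 0.25454917]
```

View pics/a4.png

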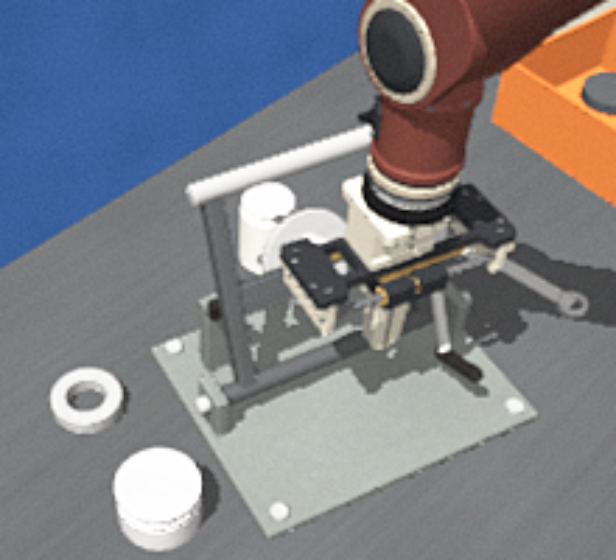

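>>> {"fn": "servo_tool", "kwargs": {
  "moves": [-0.2, 0, 0, 0, -0.2, 0, 0, 0, -0.2, 0, 0, 0, -0.2, 0, 0, 0, -0.15, 0, 0, -0.3, 0, 0, 0, -0.3, 0, 0, 0, -0.3, 0, 0, 0, -0.3, 0, 0, 0, -0.3, 0, 0, 0, -0.3],
  "claw": 0
}}

```text
clock: 5.95
ee_pos: [535.2, -114.3, 352.9]
tcp_rot: [0.63, 0.339, 0.618, -0.327]
wrist_force: [0.3, -0.1, 0.1]
gripper_width: 75.9
```

>>> {"fn": "servo_tool", "kwargs": {
  "moves": [0, 0, 0, -0.3, 0, 0, 0, -0.3, 0, 0, 0, -0.3, 0, 0, 0, 0, 0, 0, 0, 0]
}}

```text
clock: 6.45
ee_pos: [534.5, -113.9, 353.5]
tcp_rot: [0.689, 0.19, 0.675, -0.182]
wrist_force: [0.1, 0.4, -0.1]
gripper_width: 92.8
```

Run:
```python
from h import *
from rig import arm,imaging
import cv2
print(proj("side",[fw(leg(1.7)),fw([0,117,200]),fw([0,-117,200])]),(463/2.8+180,365/2.8+60))
o=arm.get_obs(); print(o["ee_pos"],o["joints"],o["gripper_width"])
b=fw([0,0,200]); print(b,need(o,[b[0],b[1],b[2]+60],ex))
for n in ["side","top"]:
    p,d=imaging.read_camera(n)
    cv2.imwrite(f"pics/{n}5.png",cv2.resize(p[60:260,180:400] if n=="side" else p[125:285,215:435],None,fx=3,fy=3,interpolation=cv2.INTER_CUBIC)[:,:,::-1])
```

```text
[[344.47231241 189.45901224]
 [248.91999683 129.87274489]
 [330.8873951  101.82337006]] (345.3571428571429, 190.35714285714286)
[ 534.4627519  -113.86889312  353.52795978] [ 0.39521145  0.35086359 -0.32140708  1.50810982  0.10496858  1.278005
 -0.46887476] 92.77265996705833
[ 658.34993296 -144.5262894   230.58418756] ({'shift': array([0.263, 0.142, 0.485]), 'turn_rad': np.float64(-0.239)}, array([[ 0.023,  0.508,  0.861],
       [ 0.006,  0.861, -0.508],
       [-1.   ,  0.017,  0.017]]))
```

View pics/side5.png

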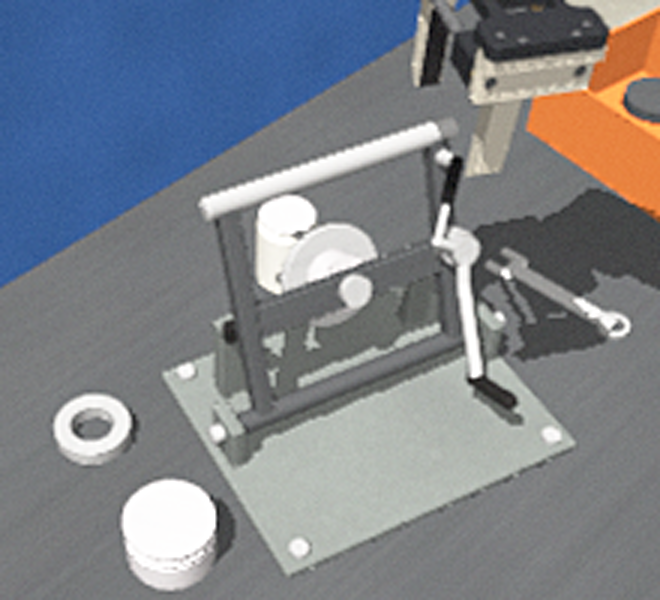

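>>> {"fn": "servo_tool", "kwargs": {
  "moves": [0.02, 0.028, 0.1, -0.24, 0.02, 0, 0.1, -0.24, 0.02, 0, 0.1, 0, 0.02, 0, 0.1, 0, 0.02, 0, 0.08, 0, 0, 0, 0, 0, 0, 0, 0, 0]
}}

```text
clock: 7.25
ee_pos: [653.7, -150.7, 330.2]
tcp_rot: [0.707, 0.106, 0.692, -0.101]
wrist_force: [0.3, -0.6, 0.6]
gripper_width: 92.9
```

Run:
```python
from h import *
from rig import arm,imaging
import cv2
o=arm.get_obs(); print(o["ee_pos"],o["joints"],o["gripper_width"])
b=fw([0,0,200]); print(b,need(o,[b[0],b[1],b[2]+35],ex),need(o,[b[0],b[1],b[2]-19],ex)[0])
```

```text
[ 653.65003556 -150.65221081  330.23194127] [ 0.3741097   0.59061452 -0.34448029  1.1785993   0.18682351  1.38080151
 -0.23943991] 92.93952701330613
[ 658.34993296 -144.5262894   230.58418756] ({'shift': array([0.259, 0.026, 0.006]), 'turn_rad': np.float64(0.002)}, array([[ 0.023,  0.288,  0.957],
       [ 0.004,  0.958, -0.288],
       [-1.   ,  0.01 ,  0.02 ]])) {'shift': array([0.475, 0.024, 0.001]), 'turn_rad': np.float64(0.002)}
```

>>> {"fn": "servo_tool", "kwargs": {
  "moves": [0.12, 0.015, 0.003, 0, 0.1, 0.01, 0, 0, 0.03, 0, 0, 0, 0, 0, 0, 0, 0, 0, 0, 0]
}}

```text
clock: 7.75
ee_pos: [656.2, -143.6, 271.2]
tcp_rot: [0.709, 0.106, 0.69, -0.102]
wrist_force: [0.3, 0.4, -0.2]
gripper_width: 93.2
```

Run:
```python
from h import *
from rig import arm,imaging
import cv2
o=arm.get_obs(); print(o["ee_pos"])
b=fw([0,0,200]); print(need(o,[b[0],b[1],b[2]-19],ex)[0])
im=[imaging.read_camera(n)[0] for n in ["side","top","wrist"]]
cv2.imwrite(f"pics/a6.png",np.hstack([cv2.resize(i,(w,320)) for i,w in [(im[0][60:260,200:360],256),(im[1][100:260,235:400],256),(im[2],288)]])[:,:,::-1])
```

```text
[ 656.15083449 -143.59549934  271.18397152]
{'shift': array([ 0.239, -0.003,  0.003]), 'turn_rad': np.float64(-0.0)}
```

View pics/a6.png

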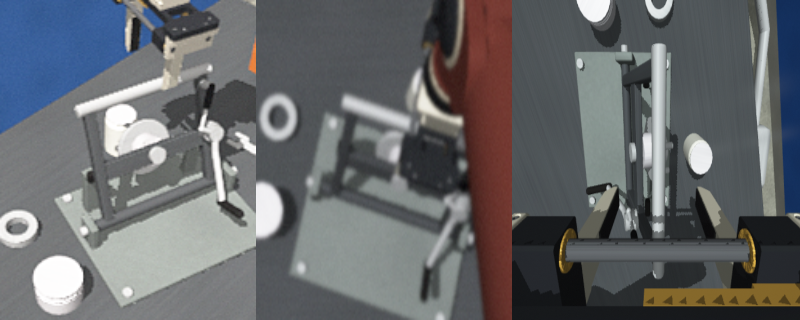

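>>> {"fn": "servo_tool", "kwargs": {
  "moves": [0.1, -0.003, 0, 0, 0.08, 0, 0, 0, 0.05, 0, -0.006, 0, 0, 0, 0, 0, 0, 0, 0, 0]
}}

```text
clock: 8.4
ee_pos: [660.0, -145.0, 218.5]
tcp_rot: [0.713, 0.106, 0.685, -0.103]
wrist_force: [-0.1, -0.0, 0.0]
gripper_width: 93.2
```

Run:
```python
from h import *
from rig import arm,imaging
import cv2
o=arm.get_obs(); print(o["ee_pos"],o["wrist_force"])
b=fw([0,0,200]); print(need(o,[b[0],b[1],b[2]-19],ex)[0])
```

```text
[ 660.04394085 -145.03733533  218.54730736] [-0.06560394 -0.00152999  0.03107411]
{'shift': array([ 0.028, -0.   , -0.008]), 'turn_rad': np.float64(-0.002)}
```

>>> {"fn": "servo_tool", "kwargs": {
  "moves": [0.035, 0, -0.018, 0, 0, 0, 0, 0, 0, 0, 0, 0]
}}

```text
clock: 8.7
ee_pos: [657.2, -143.8, 211.8]
tcp_rot: [0.715, 0.106, 0.683, -0.103]
wrist_force: [-0.1, 0.1, 0.2]
gripper_width: 93.0
```

>>> {"fn": "servo_tool", "kwargs": {
  "moves": [0, 0, 0, 0, 0, 0, 0, 0, 0, 0, 0, 0, 0, 0, 0, 0, 0, 0, 0, 0, 0, 0, 0, 0, 0, 0, 0, 0, 0, 0, 0, 0, 0, 0, 0, 0],
  "claw": 1
}}

```text
clock: 9.6
ee_pos: [657.9, -143.9, 212.9]
tcp_rot: [0.716, 0.106, 0.682, -0.103]
wrist_force: [-0.1, -0.1, -0.3]
gripper_width: 25.4
```

Run:
```python
from h import *
from rig import arm,imaging
import cv2
o=arm.get_obs(); print(o["ee_pos"],o["wrist_force"],o["gripper_width"])
b=fw([0,0,200]); print(need(o,[b[0],b[1],b[2]-19],ex)[0])
for t in [.38,.3,.2,.1,0,-.02]: 
  b=fw([0,0,200],t); print(t,b.round(1),need(o,[b[0],b[1],b[2]-19],ex)[0])
p=imaging.read_camera("side")[0]; cv2.imwrite("pics/a7.png",cv2.resize(p[60:260,180:400],None,fx=2.8,fy=2.8)[:,:,::-1])
```

```text
[ 657.88333116 -143.88299282  212.91278962] [-0.08848163 -0.08326985 -0.33943973] 25.37689474912214
{'shift': array([ 0.005, -0.002,  0.002]), 'turn_rad': np.float64(-0.002)}
0.38 [ 658.  -144.4  230.7] {'shift': array([ 0.005, -0.002,  0.001]), 'turn_rad': np.float64(-0.002)}
0.3 [ 643.6 -140.   236.1] {'shift': array([-0.019, -0.002, -0.058]), 'turn_rad': np.float64(-0.002)}
0.2 [ 625.  -134.4  241. ] {'shift': array([-0.043, -0.002, -0.135]), 'turn_rad': np.float64(-0.002)}
0.1 [ 606.1 -128.7  244. ] {'shift': array([-0.058, -0.002, -0.213]), 'turn_rad': np.float64(-0.002)}
0 [ 587.  -122.9  245. ] {'shift': array([-0.066, -0.002, -0.293]), 'turn_rad': np.float64(-0.002)}
-0.02 [ 583.2 -121.7  245. ] {'shift': array([-0.066, -0.002, -0.309]), 'turn_rad': np.float64(-0.002)}
```

View pics/a7.png

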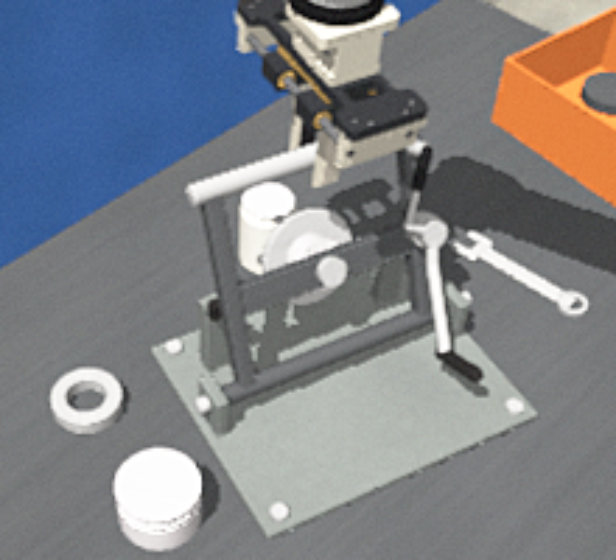

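>>> {"fn": "servo_tool", "kwargs": {
  "moves": [0, 0, 0, 0, 0, 0, 0, 0, 0, 0, 0, 0]
}}

```text
clock: 9.95
ee_pos: [659.8, -144.5, 213.3]
tcp_rot: [0.717, 0.106, 0.681, -0.103]
wrist_force: [1.0, -0.5, -0.3]
gripper_width: 19.3
```

Run:
```python
from h import *
from rig import arm
o=arm.get_obs(); R=need(o)[1]
g=o["ee_pos"]-19*R[:,0]; print(R,g.round(1),fw([0,0,200]))
for t in [.3,.2,.1,0]:
  b=fw([0,0,200],t); print(t,need(o,o["ee_pos"]+b-g)[0])
```

```text
[[ 0.052  0.292  0.955]
 [-0.003  0.956 -0.293]
 [-0.999  0.013  0.051]] [ 658.8 -144.4  232.3] [ 658.34993296 -144.5262894   230.58418756]
0.3 {'shift': array([-0.018, -0.001, -0.063])}
0.2 {'shift': array([-0.042, -0.001, -0.139])}
0.1 {'shift': array([-0.058, -0.001, -0.217])}
0 {'shift': array([-0.066, -0.001, -0.297])}
```

>>> {"fn": "servo_tool", "kwargs": {
  "moves": [-0.015, 0, -0.04, 0, -0.014, 0, -0.045, 0, -0.014, 0, -0.05, 0, -0.01, 0, -0.05, 0]
}}

```text
clock: 10.35
ee_pos: [620.4, -132.4, 226.4]
tcp_rot: [0.724, 0.107, 0.674, -0.103]
wrist_force: [3.5, 0.2, -1.0]
gripper_width: 19.4
```

```bash
cat > g.py <<'E'
from h import *
from rig import arm
o=arm.get_obs(); R=need(o)[1]
g=o["ee_pos"]-19*R[:,0]; l=Rn.from_euler('z',-W).apply(g-[BX,BY,45]); print(g.round(1),"local",l.round(1),"tilt",np.arctan2(l[0],l[2]).round(3),o["wrist_force"],o["gripper_width"],o["ft_torque"],o["clock"])
for t in [.2,.1,.05,0]:
  b=fw([0,0,200],t); print(t,need(o,o["ee_pos"]+b-g)[0])
E
python3 g.py
```

```text
[ 619.1 -132.3  245.4] local [ 33.4   0.3 200.4] tilt 0.165 [ 3.49218849  0.16375159 -0.97341929] 19.39570897896782 [-0.35754188 -1.1101926  -0.01827564] 10.35
0.2 {'shift': array([ 0.019, -0.001,  0.024])}
0.1 {'shift': array([ 0.002, -0.001, -0.054])}
0.05 {'shift': array([-0.004, -0.002, -0.094])}
0 {'shift': array([-0.008, -0.002, -0.133])}
```

>>> {"fn": "servo_tool", "kwargs": {
  "moves": [0, 0, -0.045, 0, 0, 0, -0.035, 0, 0, 0, -0.02, 0, 0, 0, 0, 0]
}}

```text
clock: 10.75
ee_pos: [599.0, -125.9, 229.8]
tcp_rot: [0.73, 0.106, 0.668, -0.104]
wrist_force: [1.3, -0.9, -2.4]
gripper_width: 19.0
```

```bash
python3 g.py
```

```text
[ 597.3 -125.7  248.7] local [ 10.7   0.3 203.7] tilt 0.052 [ 1.26182686 -0.93958975 -2.35812282] 18.97058843003666 [-0.25650882 -0.86154909 -0.02106765] 10.75
0.2 {'shift': array([ 0.041, -0.001,  0.113])}
0.1 {'shift': array([ 0.022, -0.001,  0.035])}
0.05 {'shift': array([ 0.015, -0.002, -0.004])}
0 {'shift': array([ 0.011, -0.002, -0.044])}
```

>>> {"fn": "servo_tool", "kwargs": {
  "moves": [0.006, 0, -0.03, 0, 0.004, 0, -0.02, 0, 0, 0, 0, 0]
}}

```text
clock: 11.05
ee_pos: [590.8, -123.3, 229.7]
tcp_rot: [0.733, 0.106, 0.663, -0.105]
wrist_force: [2.4, -0.3, -1.1]
gripper_width: 19.3
```

```bash
python3 g.py
python3 - <<'E'
from rig import imaging
import numpy as np,cv2
for n in ["side","top"]:
    p,d=imaging.read_camera(n); cv2.imwrite(f"pics/{n}8.png",cv2.resize(p[60:260,180:400] if n=="side" else p[125:285,215:435],None,fx=3.2,fy=3,interpolation=cv2.INTER_CUBIC)[:,:,::-1]) if 0 else cv2.imwrite(f"pics/{n}8.png",cv2.resize(p[60:260,180:400] if n=="side" else p[125:285,215:435],None,fx=3,fy=3,interpolation=cv2.INTER_CUBIC)[:,:,::-1])
E
```

```text
[ 588.9 -123.1  248.6] local [  1.9   0.4 203.6] tilt 0.009 [ 2.40796599 -0.29016519 -1.07590828] 19.326076122195705 [-0.30209877 -0.82230097  0.03713261] 11.05
0.2 {'shift': array([ 0.045, -0.001,  0.148])}
0.1 {'shift': array([ 0.025, -0.002,  0.07 ])}
0.05 {'shift': array([ 0.018, -0.002,  0.031])}
0 {'shift': array([ 0.013, -0.002, -0.009])}
```

View pics/side8.png

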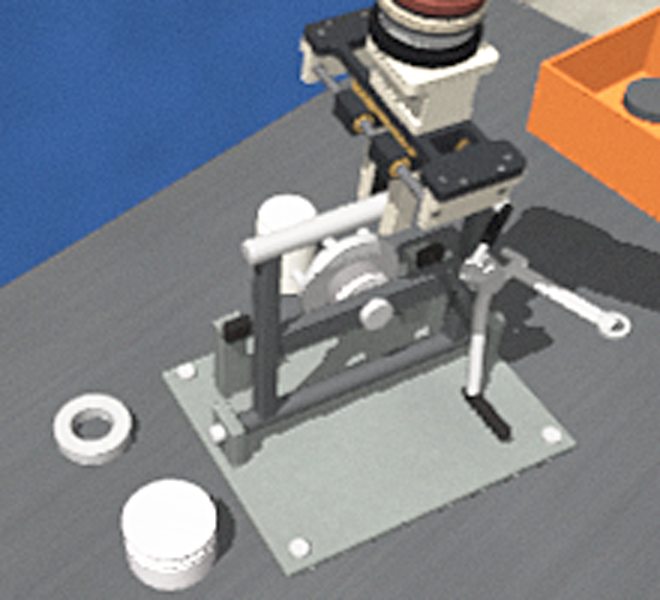

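View pics/top8.png

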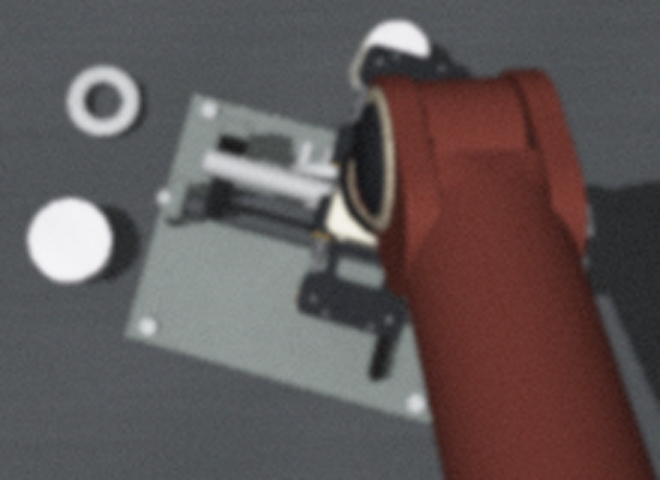

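Run:
```python
from h import *
for t in [.06,.03,0,-.03,-.06]:
    P=[fw([0,117,200],t),fw(leg(1.7),t)]
    print(t,proj("side",P).round(1).ravel(),proj("top",P).round(1).ravel())
print("obs side 264,143.3 342.3,198 top 284,179.3")
```

```text
0.06 [261.1 141.4 343.1 195.9] [284.8 174.2 342.7 240.8]
0.03 [262.3 142.9 342.9 196.4] [284.1 176.6 342.5 240.7]
0 [263.6 144.5 342.6 196.8] [283.5 179.1 342.4 240.6]
-0.03 [264.8 146.2 342.4 197.3] [282.8 181.5 342.3 240.5]
-0.06 [266.1 147.9 342.1 197.7] [282.1 184.  342.1 240.4]
obs side 264,143.3 342.3,198 top 284,179.3
```

>>> {"fn": "servo_tool", "kwargs": {
  "moves": [0.004, 0, -0.012, 0, 0, 0, 0, 0]
}}

```text
clock: 11.35
ee_pos: [590.3, -123.1, 229.7]
tcp_rot: [0.735, 0.106, 0.662, -0.105]
wrist_force: [2.6, -0.5, -0.5]
gripper_width: 19.4
```

```bash
python3 g.py
python3 - <<'E'
from rig import imaging
import cv2
for i in range(4): p,d=imaging.read_camera("side")
cv2.imwrite("pics/side9.png",cv2.resize(p[60:260,180:400],None,fx=3,fy=3,interpolation=cv2.INTER_CUBIC)[:,:,::-1])
E
python3 g.py; python3 -c "
from rig import arm; print(abs(arm.get_obs()['qd']).max())"
```

```text
[ 588.4 -122.9  248.6] local [  1.3   0.4 203.6] tilt 0.007 [ 2.55497682 -0.50340698 -0.50308016] 19.433643606090005 [-0.33911626 -0.7710469   0.05186243] 11.35
0.2 {'shift': array([ 0.046, -0.002,  0.15 ])}
0.1 {'shift': array([ 0.026, -0.002,  0.072])}
0.05 {'shift': array([ 0.019, -0.002,  0.033])}
0 {'shift': array([ 0.014, -0.002, -0.007])}
[ 588.4 -122.9  248.5] local [  1.4   0.4 203.5] tilt 0.007 [ 1.68491288 -1.82902095  4.77575768] 19.308429336724853 [-0.34620681 -0.87997157  0.05043416] 11.55
0.2 {'shift': array([ 0.046, -0.001,  0.149])}
0.1 {'shift': array([ 0.026, -0.002,  0.072])}
0.05 {'shift': array([ 0.019, -0.002,  0.033])}
0 {'shift': array([ 0.013, -0.002, -0.007])}
0.003012630584378574
```

View pics/side9.png

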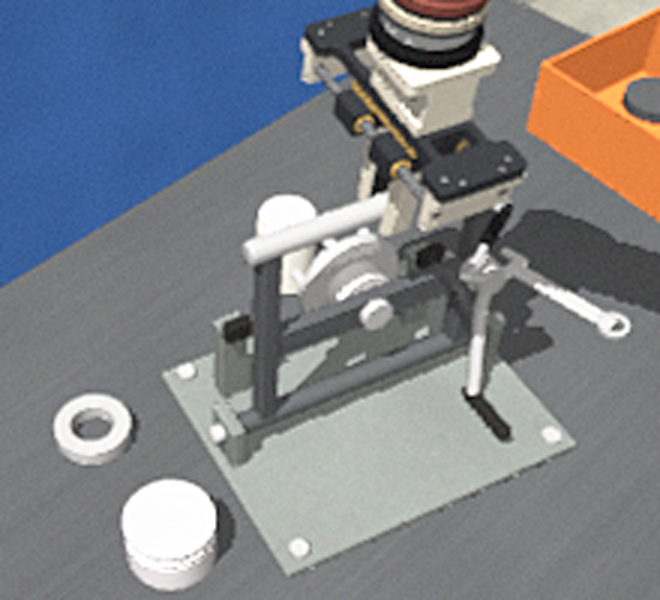

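Run:
```python
from rig import arm,imaging
for i in range(3):
    imaging.read_camera("top"); o=arm.get_obs(); print(o["wrist_force"],o["ee_pos"],o["gripper_width"])
```

```text
[ 2.95698529 -1.41450922  3.35749435] [ 590.42304183 -123.16261811  229.66354197] 19.44151379251457
[ 3.03280948 -1.50543758  3.29107438] [ 590.39968696 -123.16354973  229.64119459] 19.122190176448974
[ 2.80612299 -0.28529539  3.04112465] [ 590.40041978 -123.19123128  229.63739896] 19.08556514387035
```

Steady, small forces, upright. Handing in.

```bash
python3 -c "
from rig import arm; print(arm.hand_in())"
```

```text
the job is handed in; nothing more can be done
None
```

The job is done and handed in at about 12 s. The kickstand is snapped fully down and the gripper is holding the frame upright.

- **Kickstand:** I pressed the foot down with the shut fingertips past the over-centre point, and it snapped the rest of the way by itself. Before I touched the bar, the side camera showed the foot about 1 px from where it should sit when fully down.
- **Frame:** I then gripped the top bar at its middle, pulled the frame upright and kept hold. The gripper pose puts the tilt at about 0.007 rad from vertical, and the bar end in both camera views agrees with upright to roughly 0.02 rad.
- **Hold:** The arm was still over the last readings, the opening was about 19 mm on the 20 mm bar, and the wrist force was about 4–5 N. The foot should be about 12 mm clear of the plate by geometry, so the frame is not propped on it.
- **Loose parts:** The piston, bearing, spanner and oilcan looked unmoved in the side pictures; I did not measure them again.
- **Small disagreements:** The grasp point came out about 3 mm higher than the bar height I had worked out. The tool had also tipped about 0.1 rad from vertical by the end. The vertical force also changed from −0.5 to about +3 N during the last hold, with no movement seen.

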